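# Finish dressing a tier of the doll-festival display

## Robot

A 6-joint arm with a two-finger parallel gripper is mounted at the origin on the work surface. World frame = base frame: x ahead of the robot, y to its left, z up, the work surface at z = 0. Lengths are in m, angles in rad, forces in N, time in s.
With the tool pointing down it reaches from about 0.225 to 0.875 m from the base axis. Payload 3.4 kg.
Tool frame: the origin (TCP) lies on the centre line of the jaws, within the pads' length; the fingertips stand 11 mm ahead of it and the grasp point (between the pads) lies 8 mm behind it; z points along the fingers, y is the line along which they close (so a half turn about z gives the same grasp; the last joint's range is limited). The gripper opens to 85 mm and grips with 20 to 120 N. Pads are 22 mm wide; open, the fingers measure 114 mm over their backs; the gripper's body (76 mm by 85 mm) begins 54 mm behind the grasp point. The pads swing forward as they close: fully open they stand 13 mm farther back than shut.
Start: joints at [1.169, 0.276, 1.505, -0, 1.361, -0.121], TCP at [0.159, 0.553, 0.242] pointing down, gripper open.
Joint ranges: [-2.89, 2.89], [-0.75, 2.08], [0.22, 2.7], [-1.18, 4.32], [0.11, 2.71], [-2.7, 2.7]. Speed limits (rad/s): [2.57, 2.57, 3.14, 3.14, 3.14, 3.14].

## Interface

Orientations are given as [roll, pitch, yaw] about the fixed x, y, z axes, in that order (R = Rz(yaw) Ry(pitch) Rx(roll)).
In Python, from rig import r gives the robot as it stands. The module is installed in compiled form; this text tells all that it offers.
- The arm moves only by the tool drive_tool, never from a script. Its argument "rows" is a list of rows, each a list of 3 entries, a list of its own where there are three numbers: the shift along the tool's x, y, z in mm, then the turn, a rotation vector about the tool's x, y, z in rad, then the finger opening in mm, from 0 to 85.4. In form: [[[dx, dy, dz], [rx, ry, rz], claw], ...]. A call has 1 to 12 rows; each row shifts and turns the commanded pose from where the row before left it, along the tool's axes as they then stand; what a row does not reach is not made up. A row lasts 1/12 s, in which the tool goes at most 41.7 mm and 7.16 degrees, less where a joint would pass 70% of its speed; a pose out of reach is approached as far as the arm can. A call with a gripper value outside its range is refused whole. The fingers move at their own pace and stop on an object; the grip force is fixed at half the most. Time passes only in rows, so rows that do not move let the fingers close. It gives the time, the measured TCP pose, the force, the opening and the grip force at its end, in the units of the state.
- r.sense(): the state, without advancing time (a new reading comes with each control period).
- r.read_camera(name): name is "side" or "top"; returns the picture (384x512x3 uint8, red, green, blue); there is no depth.
- r.camera_model(name): a dict with "fx", "fy", "cx", "cy" (pixels), "xyz" and "rotation" of the camera in the world. Camera axes: x right, y up, looking along -z (the intrinsics and any distortion apply to the point x, -y, -z); pixel columns grow to the right and rows downward; lengths in m; the calibration is good to about 2 mm. A picture is of the moment at which its call begins. camera_model takes no time and is no camera call.
- r.finish_job(): hands the job in; it is judged then, once.
The state is a dict: "time_s": time; "q": joint angles; "dq": joint speeds; "effort": joint torques, N m; "tool_pos": TCP position; "tcp_rot": TCP orientation; "force": force on the tool from outside, world axes, zero at the start; "moment": the same for the moment, N m; "opening": opening from 0.0 (shut) to 1.0 (fully open); "grip_force": force on a finger pad.
Only numpy, scipy, OpenCV 4.12 (cv2) and the standard library are available. Lean on these libraries where they do the work, as an engineer would, in place of code of your own. Each camera call takes 0.05 s, during which the arm holds its last target. There are 200 camera calls.

## Task

Finish this tier of the doll display, whose front is the side nearest the robot: set the small sewing box midway between the tall chest and the mandarin tree that already stand on the tier, in line with them, and stand the round mirror on the middle of its top; put the diamond rice cake squarely on the diamond stand, points over points; and set the handled provisions box straight in front of the tall chest, level with the diamond stand. Everything stands upright and square to the tier, with drawers and mirror glass facing the front. Do not shift or tip what already stands on the tier, nor the lantern and the doll, and do not let any piece fall over.

Things in the scene. Friction and masses are not known exactly. Their poses are not given: they have to be found in the camera images.
- tier: The low red display tier with a black and gold foot line, fixed to the table: 250 mm deep (its x) by 400 mm wide (its y) by 30 mm high. Origin at the centre of its underside; its top is at z = 30 mm. Its front is its -x side, roughly towards the robot; it may be turned a little, and everything already on it is square to it.
- chest (a point): Tall black lacquer chest with four drawers and gilt corners, already in place in the back row near one end of the tier (either end): 66 mm deep (x), 90 mm wide (y), 100 mm high, drawers to its -x side. Loose, 0.5 kg. Point at its centre, 50 mm above its underside.
- tree (a point): Miniature mandarin tree with yellow fruit in a bamboo-fenced planter on a grey-blue plinth 80 by 80 mm, already in place in the back row near the other end of the tier, level with the chest and about 270 mm from it centre to centre: 145 mm high, crown about 90 mm across. Loose. Point on its axis, 70 mm above its underside.
- stand (a point): Low black diamond-shaped stand on four short legs with a gilt edge, already in place in the middle of the front row of the tier and empty: its flat top has diagonals of 80 mm (its x) and 126 mm (its y) and is 40 mm above its feet. Loose, 0.3 kg. Point at the centre of its top face, so 70 mm above the table. Its centre is about 120 mm in front of the line from chest to tree.
- sewing_box (a point): Small low wine-red lacquer chest (the sewing box) with two drawers and gilt corners, no handle: 52 mm deep (x), 56 mm wide (y), 44 mm high, flat top, about 0.15 kg. Drawers to its -x side, which is its front. Starts on the table to the right of the tier, turned up to 40 degrees. Point at its centre, 22 mm above its underside.
- mirror (a point): Round mirror upright on a black foot 46 (x) by 44 (y) by 10 mm: disc 54 mm across, 10 mm thick (pinch it along x), gilt rim, its centre 59 mm and top 86 mm above the underside; 0.12 kg. Pale glass on -x, with a gilt strip on the foot before it; black back with a gold dot. Starts on the table, turned up to 115 degrees. Point on its axis 43 mm up, 16 mm below the disc's centre.
- rice_cake (a point): Diamond rice cake, a solid block of three equal layers, green below, white, orange on top: diagonals 56 mm (its x) and 96 mm (its y), 36 mm high, 48 mm between its parallel sides (the sides' normals lie 30 degrees either side of its x axis), about 0.1 kg. Starts on the table. Point at its centre, 18 mm above its underside.
- carry_box (a point): Small black three-drawer provisions box with a carrying handle: 46 by 46 mm, box 56 mm high, above it a level handle bar along its y, 44 mm long, 10 mm thick (x) and 8 mm high, whose middle is 84 mm above the underside (total height 88 mm), 24 mm of free space under the bar; about 0.15 kg. Drawers to its -x side, which is its front. Starts on the table, turned up to 40 degrees. Point on its axis half-way up, 44 mm above its underside, 40 mm below the middle of the bar.
- lantern (a point): Bystander: standing paper lantern, black six-sided foot 56 mm across, thin post, white six-sided shade 52 mm across, 134 mm high, loose and easily knocked over, among the things on the table. Point on its axis, 67 mm up.
- doll (a point): Bystander: seated musician doll in a cream robe with a hat, on a black plinth 76 (x) by 84 mm (y), 128 mm high, loose, among the things on the table. Point on its axis, 64 mm up.
Things that resemble listed ones, but are neither listed nor needed, are in the scene too. Leave any purple look-alike of the part that bears lantern alone.

How it is judged:
At the end, for the whole second after the job is handed in: Sewing box midway between chest and tree (12 mm) and in line (18 mm); mirror centred on it (12 mm); cake on stand (12 mm); provisions box before the chest (15 mm), level with the stand (18 mm); all square to 0.2 rad, facing front, upright, at rest; chest, tree, stand, lantern, doll moved < 15 mm (z of sewing_box in the frame of tier between 0.046 and 0.058 m and horizontal distance between sewing_box and chest below 0.152 m and x of sewing_box in the frame of chest between -0.018 and 0.018 m and horizontal distance between sewing_box and tree below 0.152 m and x of sewing_box in the frame of tree between -0.018 and 0.018 m and angle between the x axis of each of sewing_box, mirror, carry_box and the x axis of tier, either way round below 0.2 rad and x of stand in the frame of sewing_box below -0.06 m and horizontal distance between mirror and sewing_box below 0.012 m and z of mirror in the frame of tier between 0.11 and 0.124 m and x of stand in the frame of mirror below -0.06 m and horizontal distance between rice_cake and stand below 0.012 m and z of rice_cake in the frame of tier between 0.081 and 0.095 m and angle between the y axis of rice_cake and the y axis of stand, either way round below 0.2 rad and y of carry_box in the frame of chest between -0.015 and 0.015 m and x of carry_box in the frame of stand between -0.018 and 0.018 m and z of carry_box in the frame of tier between 0.068 and 0.08 m and x of chest in the frame of carry_box above 0.06 m and angle between each of sewing_box, mirror, rice_cake, carry_box, chest, tree, stand, lantern, doll's own z axis and vertical below 0.1 rad and distance of each of chest, tree, stand, lantern, doll from where it was at the start of the episode below 0.015 m and linear speed of each of sewing_box, mirror, rice_cake, carry_box below 0.02 m/s); the robot touches nothing.
It fails at once if the chest, tree or diamond stand already on the tier, or the lantern or doll, is pushed more than 15 mm or tipped (distance of any of chest, tree, stand, lantern, doll from where it was at the start of the episode above 0.015 m or angle between any of chest, tree, stand, lantern, doll's own z axis and vertical above 0.3 rad).
It fails at once if one of the four pieces is tipped over (angle between any of sewing_box, mirror, rice_cake, carry_box's own z axis and vertical above 0.8 rad).
It also fails if it takes over 112 s, if anything falls off the work surface, if the arm or the gripper's body presses on something with over 40 N, if the wrist force passes 120 N, or if a joint passes its speed limit or range.

## Working session

There is one attempt and no reset: what is moved stays moved. The work goes in short steps, Python scripts to look and compute and a tool call to move; the robot and the scene stay as the last step left them, time stands still between calls to the robot, and variables do not carry over. Pictures are saved under pics/ and viewed, at most 15 in all, crops included, and the job is handed in when it is done.

Besides the shell and the picture viewer there is one more tool, called after "Emit:" as a command line: name --argument value ..., lists and objects as JSON in quotes. drive_tool: Moves the arm, as the interface text tells. Its arguments: {"type":"object","properties":{"rows":{"type":"array","items":{"type":"array"}}},"required":["rows"]}

```bash
mkdir -p pics; python3 - <<'E'
from rig import r
import cv2
for n in("top","side"):
    im=r.read_camera(n); cv2.imwrite(f"pics/{n}0.png",cv2.resize(im[:,:,::-1],(800,600),interpolation=cv2.INTER_CUBIC)); cv2.imwrite(f"raw_{n}0.png",im[:,:,::-1])
    print({k:(v.tolist() if hasattr(v,'tolist') else v) for k,v in r.camera_model(n).items()})
print(r.sense())
E
```

```text
{'fx': 450.84710364130393, 'fy': 450.84710364130393, 'cx': 257.81905620796846, 'cy': 191.13738273257343, 'xyz': [0.270164339861464, -0.08441249136166488, 1.4920993041324768], 'rotation': [0.16849695553529187, 0.00016898567608203408, -1.5684532467633656]}
{'fx': 487.5551037845574, 'fy': 487.5551037845574, 'cx': 254.387267860234, 'cy': 197.75654402673257, 'xyz': [-0.1004345795392032, -0.8285140582490167, 0.7140406048152959], 'rotation': [1.0016267941670973, 0.01745872301794349, -0.7047811821509457]}
{'time_s': 0.1, 'q': array([ 1.16899741e+00,  2.76512577e-01,  1.50603198e+00, -5.33322365e-07,
        1.36071593e+00, -1.20968800e-01]), 'dq': array([ 0.00136939, -0.0019154 , -0.00369999, -0.00054855,  0.00060153,
       -0.00040993]), 'effort': array([ 1.17428433e-03, -4.17702520e+01, -2.46403348e+01, -2.29038615e-04,
        5.72345380e-03, -2.23796107e-06]), 'tool_pos': array([0.15916513, 0.5520401 , 0.241527  ]), 'tcp_rot': array([-3.13993695e+00, -2.00746396e-04,  2.86076248e+00]), 'force': array([-0.70367176,  0.07185907, -0.41278454]), 'moment': array([ 0.00187957, -0.00897993,  0.03853604]), 'grip_force': 0.0, 'opening': 1.000145250694549}
```

View pics/top0.png

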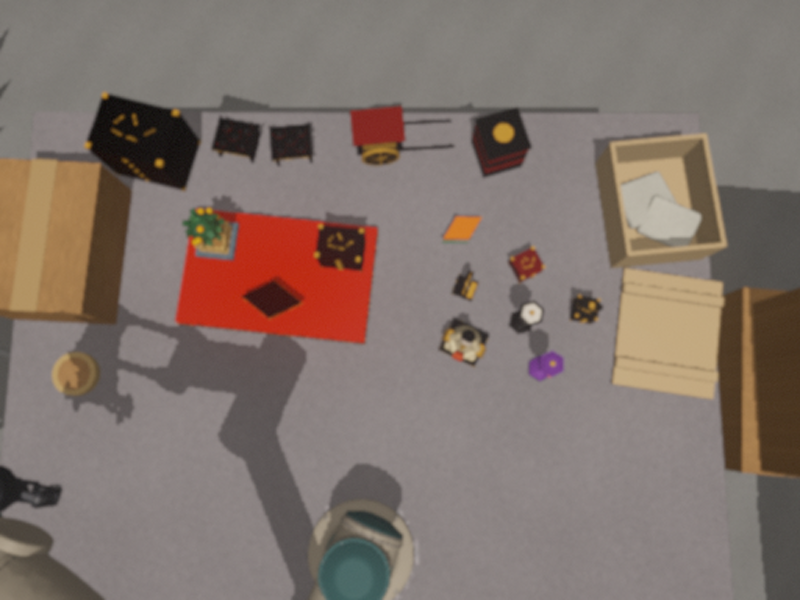

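View pics/side0.png

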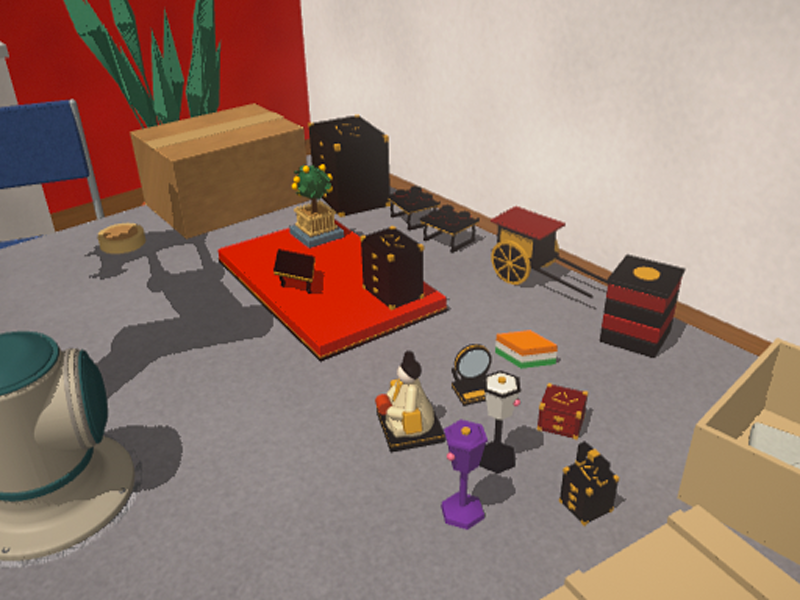

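```bash
cat > h.py <<'E'
from rig import r
import numpy as np, cv2
from scipy.spatial.transform import Rotation as R
def ray(n,uv):
    c=r.camera_model(n); M=R.from_euler('xyz',c['rotation']).as_matrix()
    u,v=uv; d=M@np.array([(u-c['cx'])/c['fx'],-(v-c['cy'])/c['fy'],-1.]); return np.array(c['xyz']),d
def onz(n,uv,z):
    o,d=ray(n,uv); return o+d*(z-o[2])/d[2]
def proj(n,p):
    c=r.camera_model(n); M=R.from_euler('xyz',c['rotation']).as_matrix()
    q=M.T@(np.array(p)-c['xyz']); return np.array([c['cx']-c['fx']*q[0]/q[2],c['cy']+c['fy']*q[1]/q[2]])
def tri(a,b):
    (o1,d1),(o2,d2)=ray('top',a),ray('side',b)
    s=np.linalg.lstsq(np.c_[d1,-d2],o2-o1,rcond=None)[0]; p,q=o1+s[0]*d1,o2+s[1]*d2
    return (p+q)/2,np.linalg.norm(p-q)
def hsv(im): return cv2.cvtColor(im,cv2.COLOR_RGB2HSV)
E
python3 - <<'E'
from h import *
t=cv2.imread('raw_top0.png'); s=cv2.imread('raw_side0.png')
cv2.imwrite('pics/ct.png',cv2.resize(t[130:245,275:400],None,fx=5,fy=5,interpolation=cv2.INTER_CUBIC))
cv2.imwrite('pics/cs.png',cv2.resize(s[200:345,235:405],None,fx=4.1,fy=4.1,interpolation=cv2.INTER_CUBIC))
cv2.imwrite('pics/ct2.png',cv2.resize(t[125:225,105:250],None,fx=5.5,fy=5.5,interpolation=cv2.INTER_CUBIC))
H=cv2.cvtColor(t,cv2.COLOR_BGR2HSV)
def m(lo,hi,box,z,name):
    M=cv2.inRange(H,lo,hi); K=np.zeros_like(M); x0,y0,x1,y1=box; K[y0:y1,x0:x1]=M[y0:y1,x0:x1]
    c=max(cv2.findContours(K,cv2.RETR_EXTERNAL,cv2.CHAIN_APPROX_NONE)[0],key=cv2.contourArea)
    P=np.array([onz('top',p[0],z)[:2] for p in c])*1000
    rc=cv2.minAreaRect(P.astype(np.float32)); print(name,cv2.contourArea(c),np.round(rc[0]),np.round(rc[1]),round(rc[2],1),np.round(cv2.boxPoints(rc)).tolist())
m((0,150,120),(8,255,255),(105,130,250,225),.03,'tier')
m((8,150,120),(16,255,255),(275,130,315,160),.036,'cake')
m((0,100,40),(10,255,200),(320,150,350,185),.044,'sew')
m((0,0,0),(180,255,60),(198,138,238,176),.13,'chest')
m((0,0,0),(180,255,60),(150,175,200,205),.07,'stand')
E
```

```text
tier 7004.5 [571. 183.] [398. 253.] 84.1 [[425.0, -2.0], [676.0, -28.0], [717.0, 368.0], [465.0, 394.0]]
cake 198.5 [ 673. -209.] [45. 71.] 0.1 [[650.0, -174.0], [650.0, -244.0], [695.0, -244.0], [695.0, -174.0]]
sew 229.0 [ 592. -343.] [56. 58.] 25.0 [[554.0, -328.0], [579.0, -381.0], [629.0, -357.0], [604.0, -304.0]]
chest 494.0 [607.  41.] [86. 75.] 83.3 [[564.0, 3.0], [639.0, -6.0], [649.0, 79.0], [574.0, 88.0]]
stand 285.5 [512. 188.] [83. 54.] 50.8 [[465.0, 173.0], [507.0, 138.0], [560.0, 202.0], [517.0, 237.0]]
```

View pics/ct.png

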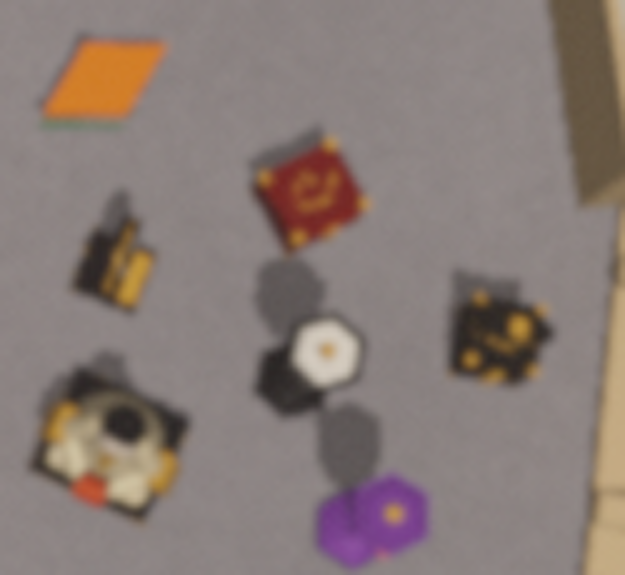

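View pics/cs.png

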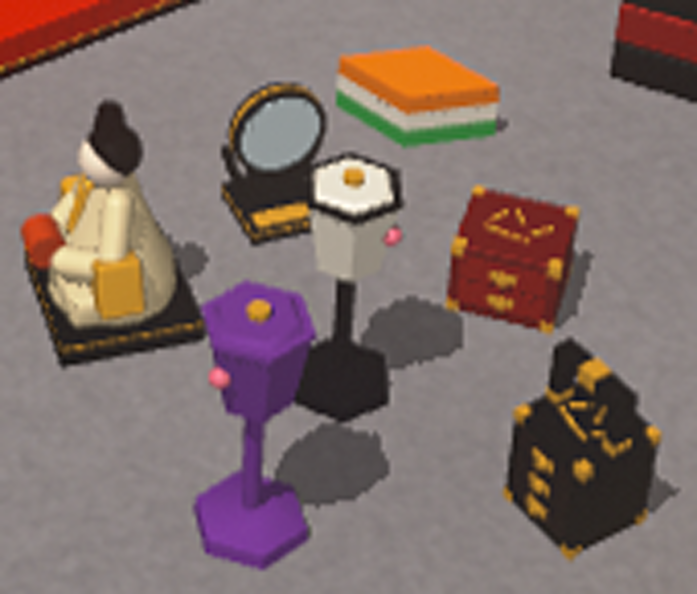

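View pics/ct2.png

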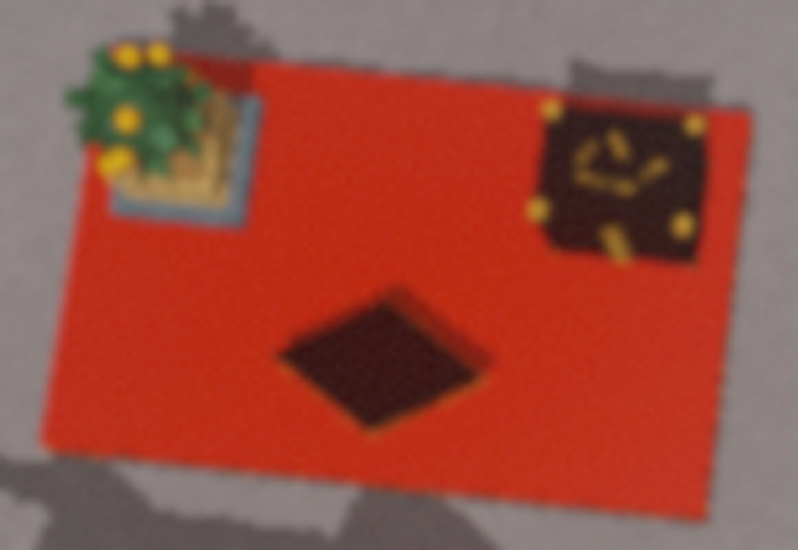

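```bash
python3 - <<'E'
from h import *
def T(X,Y,f=5.,x0=275,y0=130): return ((X+.5)/f-.5+x0,(Y+.5)/f-.5+y0)
def T2(X,Y): return T(X,Y,5.5,105,125)
def S(X,Y): return T(X,Y,4.1,235,200)
def q(n,pts,z,f=T):
    P=np.array([onz('top',f(*p),z)[:2] for p in pts])*1000
    e=[(np.linalg.norm(P[i]-P[(i+1)%len(P)]).round(),np.degrees(np.arctan2(*(P[(i+1)%len(P)]-P[i])[::-1])).round(1)) for i in range(len(P))]
    print(n,P.mean(0).round(1),P.round().tolist(),[(float(a),float(b)) for a,b in e])
q('chest',[(552,110),(695,125),(682,225),(538,210)],.13,T2)
q('stand',[(390,298),(487,375),(370,432),(278,355)],.07,T2)
q('standLR',[(487,375),(278,355)],.07,T2)
q('plinth',[(112,213),(245,228),(262,95)],.04,T2)
q('plinthdiag',[(112,213),(262,95)],.04,T2)
q('sew',[(331,143),(365,204),(297,243),(263,178)],.044)
q('carry',[(480,296),(545,311),(533,373),(471,358)],.056)
q('cake',[(82,38),(167,42),(130,118),(42,115)],.036)
q('lantern',[(327,350)],.134);q('lantfoot',[(290,378)],.01)
q('doll hat',[(124,422)],.125); q('dollplinth',[(86,368),(188,415),(143,520),(33,465)],.02)
q('strip',[(152,254),(127,306)],.01);q('mirfoot',[(94,232),(150,254),(127,308),(73,290)],.01)
print('bar', tri(T(519,326),S(595,372)))
print('bar ends',tri(T(519,326),S(575,355)))
print('mirror top', tri(T(128,222),S(292,90)))
# predictions into side crop
def ps(p):
    u=proj('side',p); return ((u-[235,200]+.5)*4.1-.5).round()
def pt(p):
    u=proj('top',p); return ((u-[275,130]+.5)*5-.5).round()
c=np.array([.484,-.508]); 
print('carry bar pred top/side',pt([*c,.088]),ps([*c,.088]))
print('tier', [pt([0.6,-.3,0])])
E
```

```text
chest [615.4  44.3] [[649.0, 82.0], [640.0, 0.0], [582.0, 7.0], [591.0, 88.0]] [(82.0, -96.0), (58.0, 173.5), (82.0, 84.0), (59.0, -6.5)]
stand [512.1 184.9] [[552.0, 181.0], [506.0, 123.0], [473.0, 190.0], [518.0, 245.0]] [(74.0, -128.2), (75.0, 116.7), (71.0, 50.7), (73.0, -62.1)]
standLR [512.1 184.2] [[506.0, 123.0], [518.0, 245.0]] [(123.0, 84.6), (123.0, -95.4)]
plinth [630.8 299.6] [[609.0, 355.0], [600.0, 275.0], [683.0, 268.0]] [(81.0, -96.4), (83.0, -4.7), (114.0, 130.2)]
plinthdiag [646.1 311.8] [[609.0, 355.0], [683.0, 268.0]] [(114.0, -49.8), (114.0, 130.2)]
sew [ 594.3 -345. ] [[627.0, -357.0], [586.0, -378.0], [560.0, -333.0], [604.0, -312.0]] [(46.0, -152.8), (52.0, 120.0), (48.0, 26.0), (51.0, -62.4)]
carry [ 497.9 -464.9] [[523.0, -448.0], [513.0, -490.0], [473.0, -480.0], [482.0, -441.0]] [(43.0, -103.2), (42.0, 166.8), (41.0, 76.3), (41.0, -10.3)]
cake [ 673.4 -209.4] [[701.0, -194.0], [698.0, -251.0], [646.0, -225.0], [648.0, -167.0]] [(57.0, -92.7), (58.0, 154.1), (59.0, 88.1), (60.0, -27.1)]
lantern [ 475.6 -334. ] [[476.0, -334.0]] [(0.0, 0.0)]
lantfoot [ 475.5 -331.7] [[476.0, -332.0]] [(0.0, 0.0)]
doll hat [ 432.3 -210.6] [[432.0, -211.0]] [(0.0, 0.0)]
dollplinth [ 431.7 -212.6] [[480.0, -196.0], [449.0, -262.0], [381.0, -232.0], [416.0, -160.0]] [(74.0, -114.9), (75.0, 156.1), (80.0, 63.4), (73.0, -28.8)]
strip [ 541.4 -232.8] [[559.0, -241.0], [524.0, -224.0]] [(39.0, 154.0), (39.0, -26.0)]
mirfoot [ 547.5 -213.9] [[574.0, -203.0], [559.0, -240.0], [522.0, -224.0], [535.0, -188.0]] [(40.0, -111.8), (40.0, 156.6), (38.0, 71.4), (42.0, -20.1)]
bar (array([ 0.49853693, -0.46502266,  0.08226382]), np.float64(0.0015199454571231702))
bar ends (array([ 0.4943428 , -0.45985057,  0.09244164]), np.float64(0.008237400698754721))
mirror top (array([ 0.56337196, -0.21654573,  0.07614947]), np.float64(0.009102237373342665))
carry bar pred top/side [590. 348.] [659. 430.]
tier [array([236., 198.])]
```

Candidates, with pixels in top0:
- Sewing box: the wine-red small box at (526,262). The red/black tiered box (502,140) and the cart (378,130) are not it, because their size and handles are wrong.
- Cake: orange diamond at (462,228), the only one.
- Mirror: (466,285).
- Provisions box: the handled black box at (586,308). The tall chest (340,247) and the big black box (145,140) are not it.
- Lantern: the white one at (527,315). The purple look-alike at (545,366) stays alone.

The crops confirm these choices, so I'll go above the sewing box first.

Emit:
drive_tool --rows '[[[0, 0, 0], [0, 0, 0.12], 85], [[0, 0, 0], [0, 0, 0.12], 85], [[0, 0, 0], [0, 0, 0.12], 85], [[0, 0, 0], [0, 0, 0.12], 85], [[0, 0, 0], [0, 0, 0.12], 85], [[0, 0, 0], [0, 0, 0.12], 85], [[0, 0, 0], [0, 0, 0.12], 85], [[-36, 0, 0], [0, 0, 0], 85], [[-36, 0, 0], [0, 0, 0], 85], [[-36, 0, 0], [0, 0, 0], 85], [[-36, 0, 0], [0, 0, 0], 85], [[-36, 0, 0], [0, 0, 0], 85]]'

```text
time_s: 1.1
tool_pos: [0.2377, 0.3887, 0.2418]
tcp_rot: [-3.141, 0.001, 2.022]
force: [0.9, 0.2, 0.7]
opening: 0.994
grip_force: 0.0
```

Emit:
drive_tool --rows '[[[-36, 0, 0], [0, 0, 0], 85], [[-36, 0, 0], [0, 0, 0], 85], [[-36, 0, 0], [0, 0, 0], 85], [[-36, 0, 0], [0, 0, 0], 85], [[-36, 0, 0], [0, 0, 0], 85], [[-36, 0, 0], [0, 0, 0], 85], [[-36, 0, 0], [0, 0, 0], 85], [[-36, 0, 0], [0, 0, 0], 85], [[-36, 0, 0], [0, 0, 0], 85], [[-36, 0, 0], [0, 0, 0], 85], [[-36, 0, 0], [0, 0, 0], 85], [[-36, 0, 0], [0, 0, 0], 85]]'

```text
time_s: 2.1
tool_pos: [0.4256, -0.0003, 0.2421]
tcp_rot: [-3.142, -0.0, 2.02]
force: [0.8, -0.0, -0.7]
opening: 0.997
grip_force: 0.0
```

Emit:
drive_tool --rows '[[[-35, 0, 0], [0, 0, 0], 85], [[-35, 0, 0], [0, 0, 0], 85], [[-35, 0, 0], [0, 0, 0], 85], [[-35, 0, 0], [0, 0, 0], 85], [[-35, 0, 0], [0, 0, 0], 85], [[-35, 0, 0], [0, 0, 0], 85], [[-35, 0, 0], [0, 0, 0], 85], [[-35, 0, 0], [0, 0, 0], 85], [[-35, 0, 0], [0, 0, 0], 85], [[-35, 0, 0], [0, 0, 0], 85], [[-35, 0, 0], [0, 0, 0], 85], [[0, 0, 0], [0, 0, 0], 85]]'

```text
time_s: 3.1
tool_pos: [0.595, -0.3518, 0.2399]
tcp_rot: [-3.141, 0.003, 2.017]
force: [1.0, -0.7, -0.5]
opening: 0.995
grip_force: 0.0
```

```bash
cat >> h.py <<'E'
def go(x,y,z,yaw):
    "shift in tool axes (mm) and turn rz (rad) to a pointing-down goal (mm, deg); turn last or first"
    s=r.sense(); p=s['tool_pos']*1000; M=R.from_euler('xyz',s['tcp_rot']); d=np.array([x,y,z])-p
    y0=np.degrees(s['tcp_rot'][2]); G=R.from_euler('xyz',[np.pi,0,np.radians(yaw)])
    rv=(M.inv()*G).as_rotvec()
    print('t',round(s['time_s'],1),'at',p.round(1),'yaw',y0.round(1),'shift before turn',M.inv().apply(d).round(1),'after turn',G.inv().apply(d).round(1),'turn',rv.round(3),'F',s['force'].round(1),'open',round(s['opening']*85.4,1),'grip',round(s['grip_force'],1))
E
python3 -c "
from h import *
go(594,-344.5,20,116)"
```

```text
t 3.1 at [ 595.  -351.8  239.9] yaw 115.6 shift before turn [  7.8   2.5 219.8] after turn [  7.    2.3 219.9] turn [-0.001  0.003 -0.007] F [ 1.  -0.7 -0.5] open 85.0 grip 0.0
```

Emit:
drive_tool --rows '[[[7, 2, 20], [0, 0, 0], 85], [[0, 0, 25], [0, 0, 0], 85], [[0, 0, 25], [0, 0, 0], 85], [[0, 0, 25], [0, 0, 0], 85], [[0, 0, 25], [0, 0, 0], 85], [[0, 0, 25], [0, 0, 0], 85], [[0, 0, 25], [0, 0, 0], 85], [[0, 0, 20], [0, 0, 0], 85], [[0, 0, 15], [0, 0, 0], 85], [[0, 0, 10], [0, 0, 0], 85], [[0, 0, 5], [0, 0, 0], 85], [[0, 0, 0], [0, 0, 0], 85]]'

```text
time_s: 4.1
tool_pos: [0.5911, -0.3374, 0.0211]
tcp_rot: [-3.141, -0.002, 2.021]
force: [0.3, -0.8, 0.0]
opening: 0.994
grip_force: 0.0
```

```bash
python3 -c "
from h import *
go(594,-344.5,20,116)
im=r.read_camera('side'); cv2.imwrite('pics/s1.png',cv2.resize(im[180:345,235:435,::-1],None,fx=3.6,fy=3.6,interpolation=cv2.INTER_CUBIC))"
```

```text
t 4.1 at [ 591.1 -337.4   21.1] yaw 115.8 shift before turn [-7.7 -0.5  1.1] after turn [-7.6 -0.5  1.1] turn [-0.001 -0.002 -0.004] F [ 0.3 -0.8  0. ] open 84.9 grip 0.0
```

View pics/s1.png

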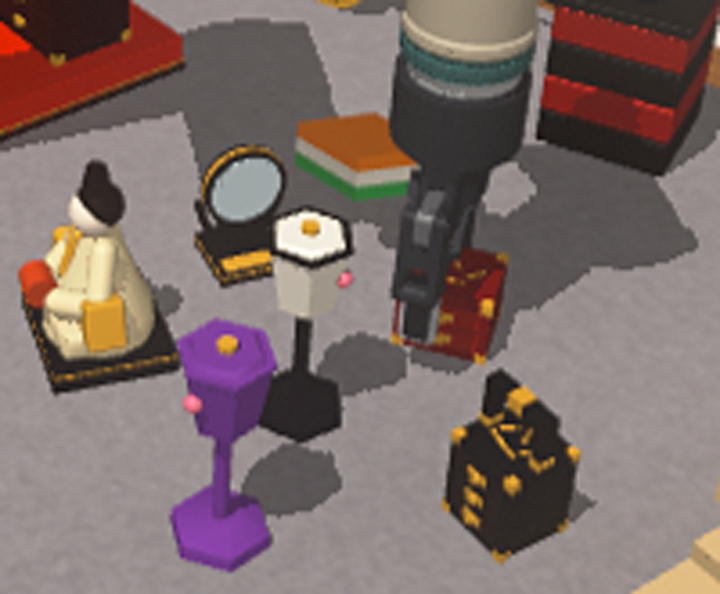

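Emit:
drive_tool --rows '[[[-4, 0, 1], [0, 0, 0], 85], [[-4, 0, 0], [0, 0, 0], 85], [[0, 0, 0], [0, 0, 0], 85], [[0, 0, 0], [0, 0, 0], 30], [[0, 0, 0], [0, 0, 0], 30], [[0, 0, 0], [0, 0, 0], 30], [[0, 0, 0], [0, 0, 0], 30], [[0, 0, 0], [0, 0, 0], 30], [[0, 0, 0], [0, 0, 0], 30], [[0, 0, 0], [0, 0, 0], 30], [[0, 0, 0], [0, 0, 0], 30], [[0, 0, 0], [0, 0, 0], 30]]'

```text
time_s: 5.15
tool_pos: [0.5955, -0.3454, 0.0218]
tcp_rot: [3.141, 0.001, 2.021]
force: [-0.3, -0.7, 5.5]
opening: 0.602
grip_force: 64.4
```

```bash
python3 -c "
from h import *
go(594,-344.5,230,84)
go(630.5,178,60,84)"
```

```text
t 5.2 at [ 595.5 -345.4   21.8] yaw 115.8 shift before turn [   1.3   -0.9 -208.2] after turn [   0.7   -1.5 -208.2] turn [0.    0.001 0.555] F [-0.3 -0.7  5.5] open 51.4 grip 64.4
t 5.2 at [ 595.5 -345.4   21.8] yaw 115.8 shift before turn [456.  259.3 -38.4] after turn [524.2 -19.9 -38.2] turn [0.    0.001 0.555] F [-0.3 -0.7  5.5] open 51.4 grip 64.4
```

Emit:
drive_tool --rows '[[[0, 0, -10], [0, 0, 0], 30], [[0, 0, -20], [0, 0, 0], 30], [[0, 0, -30], [0, 0, 0], 30], [[0, 0, -30], [0, 0, 0], 30], [[0, 0, -30], [0, 0, 0], 30], [[0, 0, -30], [0, 0, 0], 30], [[0, 0, -30], [0, 0, 0], 30], [[0, 0, 0], [0, 0, 0.111], 30], [[0, 0, 0], [0, 0, 0.111], 30], [[0, 0, 0], [0, 0, 0.111], 30], [[0, 0, 0], [0, 0, 0.111], 30], [[0, 0, 0], [0, 0, 0.111], 30]]'

```text
time_s: 6.15
tool_pos: [0.5947, -0.3447, 0.2006]
tcp_rot: [-3.14, -0.001, 1.46]
force: [0.4, -0.9, -2.6]
opening: 0.6
grip_force: 63.9
```

Emit:
drive_tool --rows '[[[15, 0, 0], [0, 0, 0], 30], [[30, 0, 0], [0, 0, 0], 30], [[30, 0, 0], [0, 0, 0], 30], [[30, -5, 0], [0, 0, 0], 30], [[30, -5, 0], [0, 0, 0], 30], [[30, -5, 0], [0, 0, 0], 30], [[30, -5, 0], [0, 0, 0], 30], [[30, 0, 0], [0, 0, 0], 30], [[30, 0, 0], [0, 0, 0], 30], [[30, 0, 0], [0, 0, 0], 30], [[30, 0, 0], [0, 0, 0], 30], [[30, 0, 0], [0, 0, 0], 30]]'

```text
time_s: 7.15
tool_pos: [0.6105, 0.0026, 0.201]
tcp_rot: [-3.14, -0.001, 1.469]
force: [0.7, -0.7, -1.4]
opening: 0.594
grip_force: 63.8
```

Emit:
drive_tool --rows '[[[30, 0, 0], [0, 0, 0], 30], [[30, 0, 0], [0, 0, 0], 30], [[30, 0, 0], [0, 0, 0], 30], [[30, 0, 0], [0, 0, 0], 30], [[30, 0, 0], [0, 0, 0], 30], [[20, 0, 0], [0, 0, 0], 30], [[9, 0, 0], [0, 0, 0], 30], [[0, 0, 0], [0, 0, 0], 30], [[0, 0, 0], [0, 0, 0], 30], [[0, 0, 0], [0, 0, 0], 30]]'

```text
time_s: 7.98
tool_pos: [0.6298, 0.1767, 0.2011]
tcp_rot: [-3.141, 0.001, 1.466]
force: [-0.1, -0.8, -1.1]
opening: 0.599
grip_force: 63.8
```

```bash
python3 -c "
from h import *
go(630.5,178,60,84)"
```

```text
t 8.0 at [629.8 176.7 201.1] yaw 84.0 shift before turn [  1.5   0.6 141.1] after turn [  1.3   0.5 141.1] turn [-0.001  0.001 -0.   ] F [-0.1 -0.8 -1.1] open 51.1 grip 63.8
```

Emit:
drive_tool --rows '[[[1, 1, 20], [0, 0, 0], 30], [[0, 0, 25], [0, 0, 0], 30], [[0, 0, 25], [0, 0, 0], 30], [[0, 0, 25], [0, 0, 0], 30], [[0, 0, 20], [0, 0, 0], 30], [[0, 0, 15], [0, 0, 0], 30], [[0, 0, 10], [0, 0, 0], 30], [[0, 0, 4], [0, 0, 0], 30], [[0, 0, 2], [0, 0, 0], 30], [[0, 0, 2], [0, 0, 0], 30], [[0, 0, 0], [0, 0, 0], 30], [[0, 0, 0], [0, 0, 0], 30]]'

```text
time_s: 8.98
tool_pos: [0.632, 0.1789, 0.0543]
tcp_rot: [3.14, -0.001, 1.466]
force: [-0.6, 0.6, -1.3]
opening: 0.597
grip_force: 63.9
```

```bash
python3 -c "
from h import *
go(630.5,178,52,84)
im=r.read_camera('top'); cv2.imwrite('pics/t2.png',cv2.resize(im[110:225,105:260,::-1],None,fx=5,fy=5,interpolation=cv2.INTER_CUBIC))"
```

```text
t 9.0 at [632.  178.9  54.3] yaw 84.0 shift before turn [-1.  -1.5  2.3] after turn [-1.  -1.4  2.3] turn [ 0.002 -0.001 -0.   ] F [-0.6  0.6 -1.3] open 51.0 grip 63.9
```

Emit:
drive_tool --rows '[[[-1, -1, 1], [0, 0, 0], 30], [[0, 0, 1], [0, 0, 0], 30], [[0, 0, 0.5], [0, 0, 0], 30], [[0, 0, 0], [0, 0, 0], 30], [[0, 0, 0], [0, 0, 0], 70], [[0, 0, 0], [0, 0, 0], 80], [[0, 0, 0], [0, 0, 0], 80], [[0, 0, 0], [0, 0, 0], 80], [[0, 0, -10], [0, 0, 0], 80], [[0, 0, -20], [0, 0, 0], 80], [[0, 0, -25], [0, 0, 0], 80], [[0, 0, -30], [0, 0, 0], 80]]'

```text
time_s: 10.03
tool_pos: [0.6293, 0.1778, 0.1358]
tcp_rot: [-3.139, 0.001, 1.466]
force: [0.7, -0.3, 0.9]
opening: 0.938
grip_force: 0.0
```

Emit:
drive_tool --rows '[[[0, 0, -30], [0, 0, 0], 85], [[0, 0, -30], [0, 0, 0], 85], [[-30, 0, -15], [0, 0, 0], 85], [[-36, 0, 0], [0, 0, 0], 85], [[-36, 0, 0], [0, 0, 0], 85], [[-36, 0, 0], [0, 0, 0], 85], [[-36, 0, 0], [0, 0, 0], 85], [[-36, 0, 0], [0, 0, 0], 85], [[-36, 0, 0], [0, 0, 0], 85], [[-36, 0, 0], [0, 0, 0], 85], [[-36, 0, 0], [0, 0, 0], 85], [[0, 0, 0], [0, 0, 0], 85]]'

```text
time_s: 11.03
tool_pos: [0.5965, -0.1452, 0.2115]
tcp_rot: [3.14, 0.005, 1.46]
force: [0.4, 1.4, 0.9]
opening: 0.996
grip_force: 0.0
```

```bash
python3 -c "
from h import *
go(547,-214,67,157)
im=r.read_camera('top'); cv2.imwrite('raw_top3.png',im[:,:,::-1]); cv2.imwrite('pics/t3.png',cv2.resize(im[110:225,105:260,::-1],None,fx=5,fy=5,interpolation=cv2.INTER_CUBIC))"
```

```text
t 11.0 at [ 596.5 -145.2  211.5] yaw 83.7 shift before turn [-73.1 -41.8 144.8] after turn [ 18.6 -82.7 144.5] turn [-0.002  0.005 -1.28 ] F [0.4 1.4 0.9] open 85.1 grip 0.0
```

View pics/t3.png

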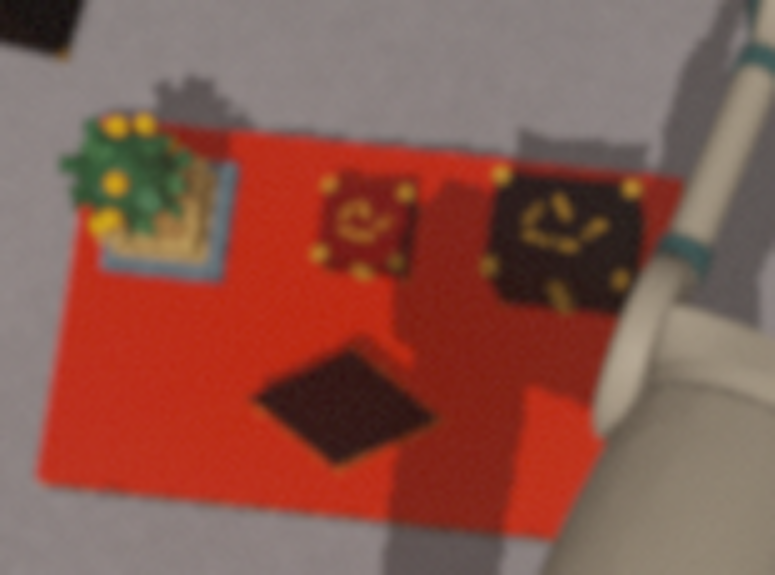

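Emit:
drive_tool --rows '[[[0, 0, 0], [0, 0, -0.1164], 85], [[0, 0, 0], [0, 0, -0.1164], 85], [[0, 0, 0], [0, 0, -0.1164], 85], [[0, 0, 0], [0, 0, -0.1164], 85], [[0, 0, 0], [0, 0, -0.1164], 85], [[0, 0, 0], [0, 0, -0.1164], 85], [[0, 0, 0], [0, 0, -0.1164], 85], [[0, 0, 0], [0, 0, -0.1164], 85], [[0, 0, 0], [0, 0, -0.1164], 85], [[0, 0, 0], [0, 0, -0.1164], 85], [[0, 0, 0], [0, 0, -0.1164], 85], [[0, 0, 0], [0, 0, 0], 85]]'

```text
time_s: 12.08
tool_pos: [0.5971, -0.1369, 0.2113]
tcp_rot: [3.141, 0.0, 2.749]
force: [-0.2, 0.3, -0.3]
opening: 0.996
grip_force: 0.0
```

Emit:
drive_tool --rows '[[[9, -20, 0], [0, 0, 0], 85], [[9, -20, 0], [0, 0, 0], 85], [[0, -20, 0], [0, 0, 0], 85], [[0, -18, 0], [0, 0, 0], 85], [[0, 0, 20], [0, 0, 0], 85], [[0, 0, 20], [0, 0, 0], 85], [[0, 0, 0], [0, 0, 0], 85], [[0, 0, 0], [0, 0, 0], 85]]'

```text
time_s: 12.75
tool_pos: [0.5498, -0.2024, 0.1703]
tcp_rot: [3.141, -0.002, 2.745]
force: [0.1, 0.6, 0.2]
opening: 0.997
grip_force: 0.0
```

```bash
python3 -c "
from h import *
go(547,-214,55,157)
f=lambda X,Y:((X+.5)/5-.5+105,(Y+.5)/5-.5+110)
for z,c in ((.074,[(330,183),(405,190),(397,263),(318,253)]),(.13,[(501,175),(632,187),(620,280),(487,266)]),(.07,[(434,417),(253,399)])):
    P=np.array([onz('top',f(*p),z)[:2]*1000 for p in c]); print(P.mean(0).round(1),P.round().tolist())
im=r.read_camera('top'); s=r.read_camera('side')
a=cv2.resize(im[130:230,275:375,::-1],(400,400),interpolation=cv2.INTER_CUBIC); b=cv2.resize(s[170:270,245:345,::-1],(400,400),interpolation=cv2.INTER_CUBIC)
cv2.imwrite('pics/m4.png',np.hstack([a,b]))"
```

```text
t 12.8 at [ 549.8 -202.4  170.3] yaw 157.3 shift before turn [ -2.2 -11.8 115.3] after turn [ -1.9 -11.8 115.3] turn [ 0.001 -0.002  0.005] F [0.1 0.6 0.2] open 85.1 grip 0.0
[632.6 177.9] [[659.0, 200.0], [654.0, 151.0], [606.0, 155.0], [612.0, 206.0]]
[615.6  44.7] [[649.0, 82.0], [641.0, 0.0], [582.0, 7.0], [591.0, 89.0]]
[511.3 186.9] [[506.0, 129.0], [517.0, 245.0]]
```

View pics/m4.png

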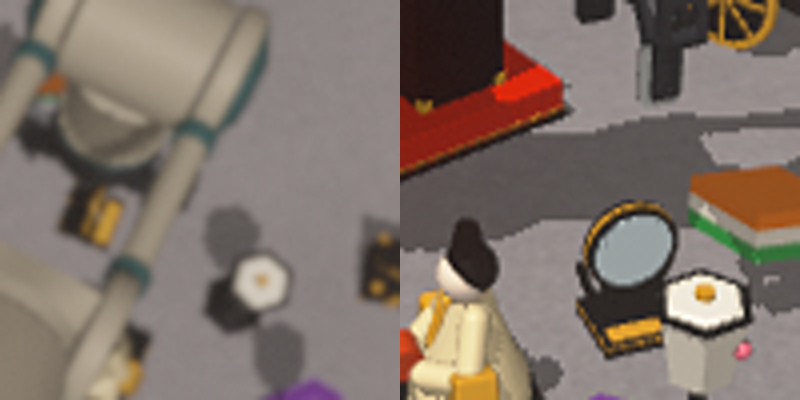

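```bash
python3 -c "
from h import *
print(onz('side',(302.3,232),.059)*1000)
print('pred', (proj('side',[.547,-.214,.059])-[245,170]+.5)*4+[400,0],(proj('side',[.547,-.214,.0])-[245,170]+.5)*4+[400,0])"
```

```text
[ 541.91513296 -221.29612631   59.        ]
pred [628.38573198 240.63212372] [624.85522148 322.69258016]
```

Emit:
drive_tool --rows '[[[-1, -7, 15], [0, 0, 0], 85], [[0, -6, 20], [0, 0, 0], 85], [[0, 0, 20], [0, 0, 0], 85], [[0, 0, 20], [0, 0, 0], 85], [[0, 0, 15], [0, 0, 0], 85], [[0, 0, 15], [0, 0, 0], 85], [[0, 0, 10], [0, 0, 0], 85], [[0, 0, 0], [0, 0, 0], 85], [[0, 0, 0], [0, 0, 0], 85]]'

```text
time_s: 13.6
tool_pos: [0.5468, -0.2157, 0.0563]
tcp_rot: [3.142, 0.001, 2.746]
force: [0.4, 0.6, 0.6]
opening: 0.994
grip_force: 0.0
```

```bash
python3 -c "
from h import *
go(546,-215,55,157)
s=r.read_camera('side')
cv2.imwrite('pics/m5.png',cv2.resize(s[150:290,215:375,::-1],None,fx=4,fy=4,interpolation=cv2.INTER_CUBIC))"
```

```text
t 13.6 at [ 546.8 -215.7   56.3] yaw 157.3 shift before turn [1.  0.3 1.3] after turn [1.  0.3 1.3] turn [0.    0.001 0.006] F [0.4 0.6 0.6] open 84.9 grip 0.0
```

View pics/m5.png

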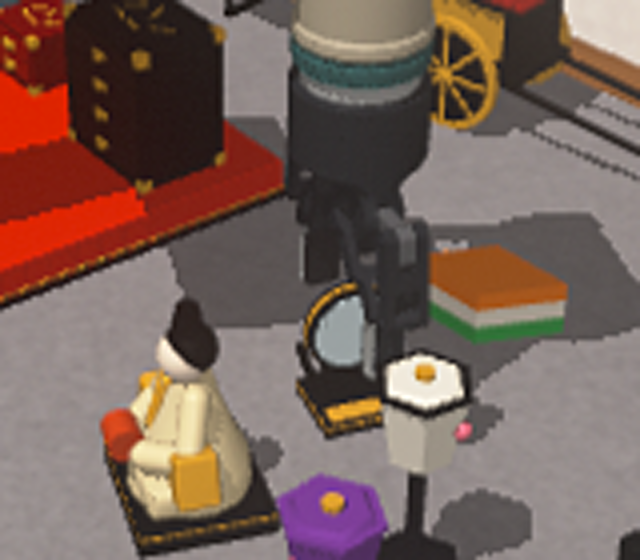

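Emit:
drive_tool --rows '[[[0, 0, 0], [0, 0, 0], 50], [[0, 0, 0], [0, 0, 0], 40], [[0, 0, 0], [0, 0, 0], 30], [[0, 0, 0], [0, 0, 0], 20], [[0, 0, 0], [0, 0, 0], 15], [[0, 0, 0], [0, 0, 0], 12], [[0, 0, 0], [0, 0, 0], 8], [[0, 0, 0], [0, 0, 0], 4], [[0, 0, 0], [0, 0, 0], 0], [[0, 0, 0], [0, 0, 0], 0], [[0, 0, 0], [0, 0, 0], 0], [[0, 0, 0], [0, 0, 0], 0]]'

```text
time_s: 14.65
tool_pos: [0.5462, -0.2158, 0.0558]
tcp_rot: [3.142, -0.0, 2.746]
force: [0.0, -0.6, 0.9]
opening: 0.109
grip_force: 58.5
```

```bash
python3 -c "
from h import *
go(632.5,178,132,84)"
```

```text
t 14.7 at [ 546.2 -215.8   55.8] yaw 157.3 shift before turn [ 72.  396.6 -76.2] after turn [400.7  44.7 -76.2] turn [-0.   -0.    1.28] F [ 0.  -0.6  0.9] open 9.3 grip 58.5
```

Emit:
drive_tool --rows '[[[0, 0, -10], [0, 0, 0], 0], [[0, 0, -20], [0, 0, 0], 0], [[0, 0, -25], [0, 0, 0], 0], [[0, 0, -25], [0, 0, 0], 0], [[0, 0, -25], [0, 0, 0], 0], [[0, 0, -25], [0, 0, 0], 0], [[0, 0, -25], [0, 0, 0], 0], [[0, 0, -10], [0, 0, 0], 0]]'

```text
time_s: 15.32
tool_pos: [0.5476, -0.2164, 0.225]
tcp_rot: [-3.141, 0.006, 2.746]
force: [0.9, -0.2, -1.5]
opening: 0.11
grip_force: 58.3
```

Emit:
drive_tool --rows '[[[0, 0, 0], [0, 0, 0.1164], 0], [[0, 0, 0], [0, 0, 0.1164], 0], [[0, 0, 0], [0, 0, 0.1164], 0], [[0, 0, 0], [0, 0, 0.1164], 0], [[0, 0, 0], [0, 0, 0.1164], 0], [[0, 0, 0], [0, 0, 0.1164], 0], [[0, 0, 0], [0, 0, 0.1164], 0], [[0, 0, 0], [0, 0, 0.1164], 0], [[0, 0, 0], [0, 0, 0.1164], 0], [[0, 0, 0], [0, 0, 0.1164], 0], [[0, 0, 0], [0, 0, 0.1164], 0], [[0, 0, 0], [0, 0, 0], 0]]'

```text
time_s: 16.32
tool_pos: [0.5458, -0.2154, 0.2201]
tcp_rot: [-3.14, -0.001, 1.464]
force: [0.3, -0.3, -1.5]
opening: 0.108
grip_force: 58.3
```

Emit:
drive_tool --rows '[[[15, 5, 0], [0, 0, 0], 0], [[25, 5, 0], [0, 0, 0], 0], [[40, 5, 0], [0, 0, 0], 0], [[40, 5, 0], [0, 0, 0], 0], [[40, 5, 0], [0, 0, 0], 0], [[40, 5, 0], [0, 0, 0], 0], [[40, 5, 0], [0, 0, 0], 0], [[40, 5, 0], [0, 0, 0], 0], [[40, 5, 0], [0, 0, 0], 0], [[40, 0, 0], [0, 0, 0], 0], [[25, 0, 0], [0, 0, 0], 0], [[15, 0, 0], [0, 0, 0], 0]]'

```text
time_s: 17.32
tool_pos: [0.6325, 0.181, 0.2201]
tcp_rot: [-3.14, -0.001, 1.472]
force: [-0.1, 0.1, -1.1]
opening: 0.107
grip_force: 58.4
```

Emit:
drive_tool --rows '[[[0, 0, 0], [0, 0, 0], 0], [[0, 0, 0], [0, 0, 0], 0], [[0, 0, 0], [0, 0, 0], 0]]'

```text
time_s: 17.57
tool_pos: [0.6327, 0.1758, 0.2206]
tcp_rot: [-3.141, 0.002, 1.466]
force: [0.2, -0.1, -1.1]
opening: 0.11
grip_force: 58.4
```

```bash
python3 -c "
from h import *
go(632.5,178,132,84)
s=r.read_camera('side'); t=r.read_camera('top')
a=cv2.resize(s[60:220,155:315,::-1],(400,400),interpolation=cv2.INTER_CUBIC); b=cv2.resize(t[120:200,130:210,::-1],(400,400),interpolation=cv2.INTER_CUBIC)
cv2.imwrite('pics/m6.png',np.hstack([a,b]))"
```

```text
t 17.6 at [632.7 175.8 220.6] yaw 84.0 shift before turn [ 2.3 -0.4 88.6] after turn [ 2.2 -0.4 88.6] turn [-0.001  0.002 -0.   ] F [ 0.2 -0.1 -1.1] open 9.4 grip 58.4
```

View pics/m6.png

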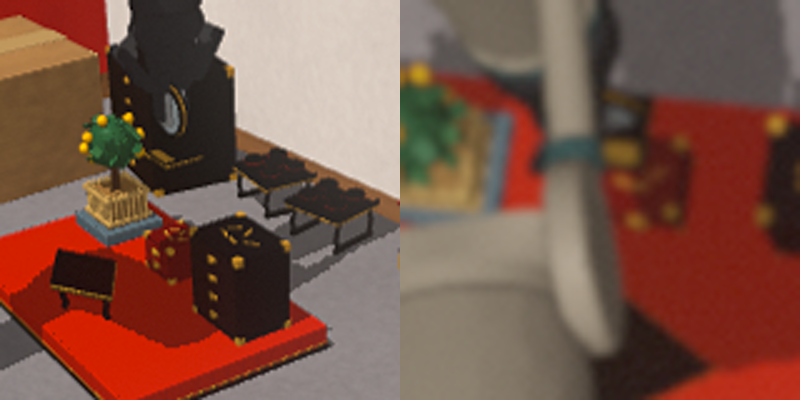

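```bash
python3 -c "
from h import *
f=lambda X,Y:((X-400+.5)/5-.5+130,(Y+.5)/5-.5+120)
for p in ((652,97),(640,166)): print(onz('top',f(*p),.175)[:2]*1000)
X=np.array([.994,-.105]);Y=np.array([.105,.994]);c=np.array([632.7,175.8])
print(c+23*X-22*Y,c-23*X-22*Y)"
```

```text
[653.54075121 151.94913297]
[610.59059708 157.82250553]
[653.252 151.517] [607.528 156.347]
```

Emit:
drive_tool --rows '[[[2, 0, 15], [0, 0, 0], 0], [[0, 0, 20], [0, 0, 0], 0], [[0, 0, 20], [0, 0, 0], 0], [[0, 0, 15], [0, 0, 0], 0], [[0, 0, 8], [0, 0, 0], 0], [[0, 0, 5], [0, 0, 0], 0], [[0, 0, 3], [0, 0, 0], 0], [[0, 0, 1], [0, 0, 0], 0], [[0, 0, 0], [0, 0, 0], 0], [[0, 0, 0], [0, 0, 0], 0]]'

```text
time_s: 18.5
tool_pos: [0.6337, 0.1794, 0.1348]
tcp_rot: [3.14, -0.001, 1.466]
force: [0.5, -1.1, -1.3]
opening: 0.108
grip_force: 58.4
```

Emit:
drive_tool --rows '[[[0, 0, 1], [0, 0, 0], 0], [[0, 0, 1], [0, 0, 0], 0], [[0, 0, 1], [0, 0, 0], 0], [[0, 0, 0], [0, 0, 0], 0], [[0, 0, 0], [0, 0, 0], 0]]'

```text
time_s: 18.92
tool_pos: [0.633, 0.1794, 0.1308]
tcp_rot: [-3.142, -0.0, 1.466]
force: [-0.3, 0.4, -0.4]
opening: 0.108
grip_force: 58.4
```

Emit:
drive_tool --rows '[[[-1, 0, 1], [0, 0, 0], 0], [[0, 0, 0.5], [0, 0, 0], 0], [[0, 0, 0], [0, 0, 0], 0], [[0, 0, 0], [0, 0, 0], 0]]'

```text
time_s: 19.25
tool_pos: [0.6332, 0.1784, 0.1298]
tcp_rot: [3.141, -0.0, 1.466]
force: [-0.6, 0.1, 2.8]
opening: 0.11
grip_force: 58.9
```

Emit:
drive_tool --rows '[[[0, 0, 0], [0, 0, 0], 14], [[0, 0, 0], [0, 0, 0], 20], [[0, 0, 0], [0, 0, 0], 30], [[0, 0, 0], [0, 0, 0], 40], [[0, 0, 0], [0, 0, 0], 40], [[0, 0, -10], [0, 0, 0], 40], [[0, 0, -20], [0, 0, 0], 40], [[0, 0, -25], [0, 0, 0], 40], [[0, 0, -30], [0, 0, 0], 60], [[0, 0, -25], [0, 0, 0], 85], [[-20, 0, 0], [0, 0, 0], 85], [[-36, 0, 0], [0, 0, 0], 85]]'

```text
time_s: 20.25
tool_pos: [0.6287, 0.1254, 0.2427]
tcp_rot: [3.135, -0.004, 1.47]
force: [0.4, -0.7, -0.6]
opening: 0.987
grip_force: 0.0
```

Emit:
drive_tool --rows '[[[-36, 0, 0], [0, 0, 0], 85], [[-36, 0, 0], [0, 0, 0], 85], [[-36, 0, 0], [0, 0, 0], 85], [[-36, 0, 0], [0, 0, 0], 85], [[-36, 0, 0], [0, 0, 0], 85], [[-36, 0, 0], [0, 0, 0], 85], [[-36, 0, 0], [0, 0, 0], 85], [[-36, 0, 0], [0, 0, 0], 85], [[-20, 0, 0], [0, 0, 0.11], 85], [[0, 0, 0], [0, 0, 0], 85], [[0, 0, 0], [0, 0, 0], 85]]'

```text
time_s: 21.17
tool_pos: [0.5947, -0.1847, 0.2398]
tcp_rot: [3.141, -0.001, 1.354]
force: [-0.2, -0.8, 0.5]
opening: 0.994
grip_force: 0.0
```

```bash
python3 -c "
from h import *
go(673.4,-209.4,15,91)
s=r.read_camera('side'); t=r.read_camera('top')
a=cv2.resize(s[90:220,155:285,::-1],(400,400),interpolation=cv2.INTER_CUBIC); b=cv2.resize(t[120:200,130:210,::-1],(400,400),interpolation=cv2.INTER_CUBIC)
cv2.imwrite('pics/m7.png',np.hstack([a,b]))"
```

```text
t 21.2 at [ 594.7 -184.7  239.8] yaw 77.6 shift before turn [ -7.4  82.  224.9] after turn [-26.1  78.2 224.8] turn [ 0.001 -0.001 -0.234] F [-0.2 -0.8  0.5] open 84.9 grip 0.0
```

View pics/m7.png

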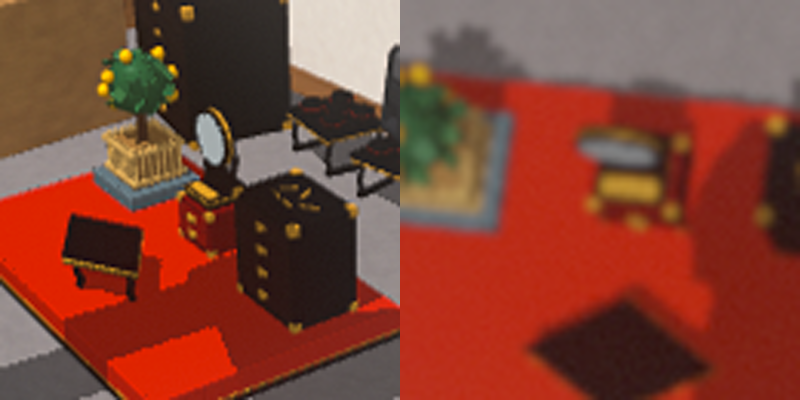

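Emit:
drive_tool --rows '[[[0, 0, 0], [0, 0, -0.11], 85], [[0, 0, 0], [0, 0, -0.11], 85], [[-12, 26, 0], [0, 0, 0], 85], [[-13, 26, 0], [0, 0, 0], 85], [[0, 26, 10], [0, 0, 0], 85], [[0, 0, 25], [0, 0, 0], 85], [[0, 0, 25], [0, 0, 0], 85], [[0, 0, 25], [0, 0, 0], 85], [[0, 0, 25], [0, 0, 0], 85], [[0, 0, 20], [0, 0, 0], 85], [[0, 0, 20], [0, 0, 0], 85], [[0, 0, 0], [0, 0, 0], 85]]'

```text
time_s: 22.27
tool_pos: [0.6705, -0.205, 0.0848]
tcp_rot: [-3.134, -0.004, 1.579]
force: [-0.3, 0.9, -0.5]
opening: 0.996
grip_force: 0.0
```

Emit:
drive_tool --rows '[[[0, 0, 0], [0, 0, 0], 85], [[0, 0, 0], [0, 0, 0], 85]]'

```text
time_s: 22.43
tool_pos: [0.6741, -0.2075, 0.0907]
tcp_rot: [3.14, 0.001, 1.577]
force: [0.2, 0.1, 0.2]
opening: 0.999
grip_force: 0.0
```

```bash
python3 -c "
from h import *
go(673.4,-209.4,14,90)"
```

```text
t 22.4 at [ 674.1 -207.5   90.7] yaw 90.4 shift before turn [-1.9 -0.8 76.7] after turn [-1.9 -0.7 76.7] turn [0.002 0.001 0.007] F [0.2 0.1 0.2] open 85.3 grip 0.0
```

Emit:
drive_tool --rows '[[[-2, -1, 20], [0, 0, 0], 85], [[0, 0, 20], [0, 0, 0], 85], [[0, 0, 20], [0, 0, 0], 85], [[0, 0, 10], [0, 0, 0], 85], [[0, 0, 6], [0, 0, 0], 85], [[0, 0, 0], [0, 0, 0], 85], [[0, 0, 0], [0, 0, 0], 85]]'

```text
time_s: 23.02
tool_pos: [0.6729, -0.2105, 0.0145]
tcp_rot: [3.14, 0.001, 1.576]
force: [0.1, -0.9, 1.0]
opening: 0.992
grip_force: 0.0
```

Emit:
drive_tool --rows '[[[0, 0, 0], [0, 0, 0], 60], [[0, 0, 0], [0, 0, 0], 55], [[0, 0, 0], [0, 0, 0], 50], [[0, 0, 0], [0, 0, 0], 45], [[0, 0, 0], [0, 0, 0], 30], [[0, 0, 0], [0, 0, 0], 30], [[0, 0, 0], [0, 0, 0], 30], [[0, 0, 0], [0, 0, 0], 30], [[0, 0, 0], [0, 0, 0], 30], [[0, 0, 0], [0, 0, 0], 30]]'

```text
time_s: 23.85
tool_pos: [0.6727, -0.2106, 0.0146]
tcp_rot: [3.14, 0.001, 1.576]
force: [-0.0, -0.6, 6.3]
opening: 0.559
grip_force: 63.2
```

```bash
python3 -c "
from h import *
go(512,185.5,90,53.9)
s=r.read_camera('side')
cv2.imwrite('pics/c8.png',cv2.resize(s[150:290,260:420,::-1],None,fx=4,fy=4,interpolation=cv2.INTER_CUBIC))"
```

```text
t 23.9 at [ 672.7 -210.6   14.6] yaw 90.3 shift before turn [ 396.8 -158.6  -76.1] after turn [ 225.3 -363.3  -75.4] turn [0.002 0.    0.635] F [-0.  -0.6  6.3] open 47.8 grip 63.2
```

View pics/c8.png

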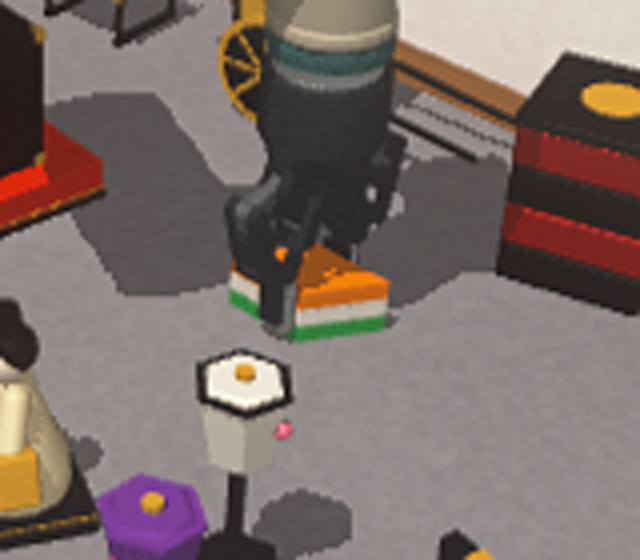

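Emit:
drive_tool --rows '[[[0, 0, -10], [0, 0, 0], 30], [[0, 0, -20], [0, 0, 0], 30], [[0, 0, -30], [0, 0, 0], 30], [[0, 0, -30], [0, 0, 0], 30], [[0, 0, -30], [0, 0, 0], 30], [[0, 0, -30], [0, 0, 0], 30], [[0, 0, -30], [0, 0, 0.1], 30], [[0, 0, 0], [0, 0, 0.107], 30], [[0, 0, 0], [0, 0, 0.107], 30], [[0, 0, 0], [0, 0, 0.107], 30], [[0, 0, 0], [0, 0, 0.107], 30], [[0, 0, 0], [0, 0, 0.107], 30]]'

```text
time_s: 24.9
tool_pos: [0.6714, -0.21, 0.1931]
tcp_rot: [-3.14, 0.0, 0.935]
force: [-0.0, 0.4, -1.2]
opening: 0.56
grip_force: 62.7
```

Emit:
drive_tool --rows '[[[8, -12, 0], [0, 0, 0], 30], [[18, -29, 0], [0, 0, 0], 30], [[18, -29, 0], [0, 0, 0], 30], [[18, -29, 0], [0, 0, 0], 30], [[18, -29, 0], [0, 0, 0], 30], [[18, -29, 0], [0, 0, 0], 30], [[18, -29, 0], [0, 0, 0], 30], [[18, -29, 0], [0, 0, 0], 30], [[18, -29, 0], [0, 0, 0], 30], [[18, -29, 0], [0, 0, 0], 30], [[18, -29, 0], [0, 0, 0], 30], [[18, -29, 0], [0, 0, 0], 30]]'

```text
time_s: 25.9
tool_pos: [0.5236, 0.1532, 0.1934]
tcp_rot: [-3.14, 0.0, 0.944]
force: [0.1, 0.8, -0.6]
opening: 0.56
grip_force: 62.7
```

Emit:
drive_tool --rows '[[[12, -20, 0], [0, 0, 0], 30], [[7, -12, 0], [0, 0, 0], 30], [[0, 0, 0], [0, 0, 0], 30], [[0, 0, 0], [0, 0, 0], 30], [[0, 0, 0], [0, 0, 0], 30]]'

```text
time_s: 26.32
tool_pos: [0.5109, 0.1851, 0.1933]
tcp_rot: [3.141, 0.0, 0.942]
force: [-0.0, 0.4, -0.1]
opening: 0.554
grip_force: 62.6
```

```bash
python3 -c "
from h import *
go(512,185.5,87,53.9)"
```

```text
t 26.3 at [510.9 185.1 193.3] yaw 54.0 shift before turn [  1.    0.7 106.3] after turn [  1.    0.7 106.3] turn [0.    0.    0.002] F [-0.   0.4 -0.1] open 47.3 grip 62.6
```

Emit:
drive_tool --rows '[[[0, 0, 15], [0, 0, 0], 30], [[0, 0, 25], [0, 0, 0], 30], [[0, 0, 25], [0, 0, 0], 30], [[0, 0, 15], [0, 0, 0], 30], [[0, 0, 10], [0, 0, 0], 30], [[0, 0, 8], [0, 0, 0], 30], [[0, 0, 5], [0, 0, 0], 30], [[0, 0, 3], [0, 0, 0], 30], [[0, 0, 0], [0, 0, 0], 30], [[0, 0, 0], [0, 0, 0], 30], [[0, 0, 0], [0, 0, 0], 30]]'

```text
time_s: 27.23
tool_pos: [0.5118, 0.1855, 0.0881]
tcp_rot: [3.14, -0.001, 0.941]
force: [0.1, -0.3, -0.9]
opening: 0.558
grip_force: 62.6
```

```bash
python3 -c "
from h import *
go(511.5,184.5,85,53.9)
s=r.read_camera('side');t=r.read_camera('top')
a=cv2.resize(s[110:210,145:245,::-1],(400,400),interpolation=cv2.INTER_CUBIC); b=cv2.resize(t[150:230,130:210,::-1],(400,400),interpolation=cv2.INTER_CUBIC)
cv2.imwrite('pics/c9.png',np.hstack([a,b]))"
```

```text
t 27.2 at [511.8 185.5  88.1] yaw 53.9 shift before turn [-1.   0.3  3.1] after turn [-1.   0.3  3.1] turn [ 0.001 -0.001  0.   ] F [ 0.1 -0.3 -0.9] open 47.6 grip 62.6
```

View pics/c9.png

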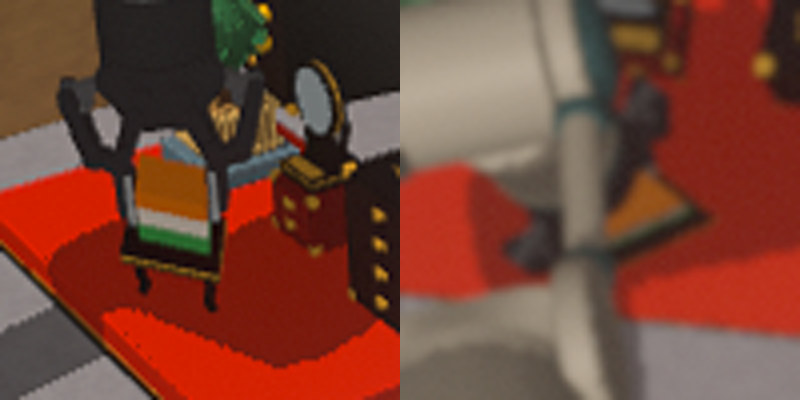

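Emit:
drive_tool --rows '[[[0, 0, 1], [0, 0, 0], 30], [[0, 0, 1], [0, 0, 0], 30], [[0, 0, 1], [0, 0, 0], 30], [[0, 0, 0.5], [0, 0, 0], 30], [[0, 0, 0], [0, 0, 0], 30], [[0, 0, 0], [0, 0, 0], 30]]'

```text
time_s: 27.83
tool_pos: [0.5113, 0.1855, 0.0845]
tcp_rot: [3.141, -0.0, 0.941]
force: [-2.3, 0.3, 5.6]
opening: 0.555
grip_force: 63.3
```

Emit:
drive_tool --rows '[[[0, 0, 0], [0, 0, 0], 55], [[0, 0, 0], [0, 0, 0], 65], [[0, 0, 0], [0, 0, 0], 75], [[0, 0, 0], [0, 0, 0], 75], [[0, 0, -10], [0, 0, 0], 75], [[0, 0, -20], [0, 0, 0], 75], [[0, 0, -30], [0, 0, 0], 85], [[0, 0, -30], [0, 0, 0], 85], [[0, 0, -30], [0, 0, 0], 85], [[0, 0, -25], [0, 0, 0], 85]]'

```text
time_s: 28.67
tool_pos: [0.5116, 0.1855, 0.2318]
tcp_rot: [3.14, -0.002, 0.941]
force: [-0.5, -0.4, -0.9]
opening: 0.991
grip_force: 0.0
```

Emit:
drive_tool --rows '[[[0, 0, 0], [0, 0, -0.102], 85], [[0, 0, 0], [0, 0, -0.102], 85], [[0, 0, 0], [0, 0, -0.102], 85], [[0, 0, 0], [0, 0, -0.102], 85], [[-35, 7, 0], [0, 0, 0], 85], [[-35, 7, 0], [0, 0, 0], 85], [[-35, 7, 0], [0, 0, 0], 85], [[-35, 7, 0], [0, 0, 0], 85], [[-35, 7, 0], [0, 0, 0], 85], [[-35, 7, 0], [0, 0, 0], 85], [[-35, 7, 0], [0, 0, 0], 85], [[-35, 7, 0], [0, 0, 0], 85]]'

```text
time_s: 29.67
tool_pos: [0.5039, -0.1017, 0.2297]
tcp_rot: [3.141, -0.0, 1.349]
force: [0.7, 0.0, 0.2]
opening: 0.991
grip_force: 0.0
```

Emit:
drive_tool --rows '[[[-35, 7, 0], [0, 0, 0], 85], [[-35, 7, 0], [0, 0, 0], 85], [[-35, 7, 0], [0, 0, 0], 85], [[-35, 7, 0], [0, 0, 0], 85], [[-35, 7, 0], [0, 0, 0], 85], [[-35, 7, 0], [0, 0, 0], 85], [[-35, 7, 0], [0, 0, 0], 85], [[-35, 7, 0], [0, 0, 0], 85], [[-35, 7, 0], [0, 0, 0], 85], [[-35, 7, 0], [0, 0, 0], 85], [[0, 0, 0], [0, 0, 0], 85], [[0, 0, 0], [0, 0, 0], 85]]'

```text
time_s: 30.67
tool_pos: [0.4948, -0.4587, 0.2284]
tcp_rot: [-3.141, -0.001, 1.346]
force: [-0.2, 0.9, -0.7]
opening: 0.996
grip_force: 0.0
```

```bash
python3 -c "
from h import *
go(498,-465,75,77.2)
im=r.read_camera('top'); H=hsv(im)
M=cv2.inRange(H,(8,150,90),(20,255,255)); K=np.zeros_like(M); K[170:215,140:205]=M[170:215,140:205]
c=max(cv2.findContours(K,cv2.RETR_EXTERNAL,cv2.CHAIN_APPROX_NONE)[0],key=cv2.contourArea)
P=np.array([onz('top',p[0],.106)[:2]*1000 for p in c],np.float32); m=cv2.moments(P); print('cake',m['m00'],m['m10']/m['m00'],m['m01']/m['m00'],P.min(0),P.max(0),P[P[:,1].argmin()],P[P[:,1].argmax()])
K=cv2.inRange(H,(0,0,0),(180,255,70)); Z=np.zeros_like(K); Z[170:215,140:205]=K[170:215,140:205]; 
P=np.array([onz('top',(x,y),.07)[:2]*1000 for y,x in np.argwhere(Z)]);print('dark stand',P[P[:,1].argmin()],P[P[:,1].argmax()])
cv2.imwrite('raw_top10.png',im[:,:,::-1]); cv2.imwrite('raw_side10.png',r.read_camera('side')[:,:,::-1])"
```

```text
t 30.7 at [ 494.8 -458.7  228.4] yaw 77.1 shift before turn [ -5.5   4.6 153.4] after turn [ -5.4   4.5 153.4] turn [-0.    -0.001 -0.001] F [-0.2  0.9 -0.7] open 85.1 grip 0.0
cake 3246.105302426731 513.941639706953 187.18621588663635 [483.65912 137.33907] [543.9105 234.4457] [509.0406  137.33907] [518.32544 234.4457 ]
dark stand [505.52588124 136.42417878] [482.76634959 193.19591629]
```

Emit:
drive_tool --rows '[[[-5, 4, 15], [0, 0, 0], 85], [[0, 0, 25], [0, 0, 0], 85], [[0, 0, 25], [0, 0, 0], 85], [[0, 0, 25], [0, 0, 0], 85], [[0, 0, 20], [0, 0, 0], 85], [[0, 0, 20], [0, 0, 0], 85], [[0, 0, 15], [0, 0, 0], 85], [[0, 0, 8], [0, 0, 0], 85], [[0, 0, 0], [0, 0, 0], 85], [[0, 0, 0], [0, 0, 0], 85], [[0, 0, 0], [0, 0, 0], 85]]'

```text
time_s: 31.68
tool_pos: [0.4991, -0.4628, 0.0774]
tcp_rot: [3.139, 0.001, 1.349]
force: [0.0, 0.7, 0.9]
opening: 0.995
grip_force: 0.0
```

```bash
python3 -c "
from h import *
go(498,-465,74,77.2)
s=r.read_camera('side');t=r.read_camera('top')
a=cv2.resize(s[230:340,320:430,::-1],(400,400),interpolation=cv2.INTER_CUBIC); b=cv2.resize(t[150:230,330:410,::-1],(400,400),interpolation=cv2.INTER_CUBIC)
cv2.imwrite('pics/b11.png',np.hstack([a,b]))"
```

```text
t 31.7 at [ 499.1 -462.8   77.4] yaw 77.3 shift before turn [-2.4 -0.6  3.4] after turn [-2.4 -0.6  3.4] turn [0.002 0.001 0.002] F [0.  0.7 0.9] open 85.0 grip 0.0
```

View pics/b11.png

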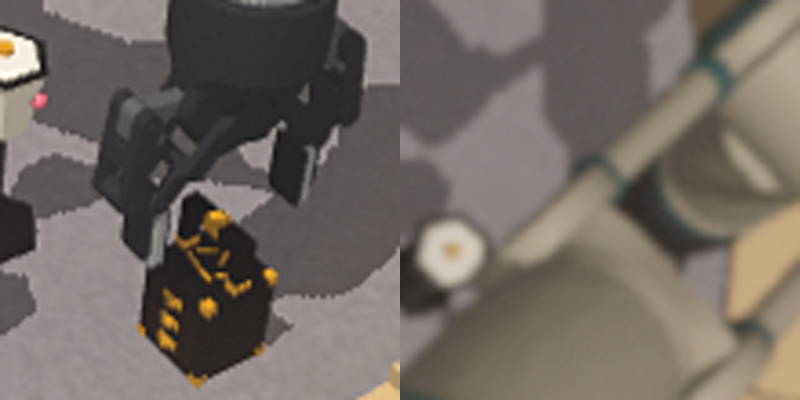

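Emit:
drive_tool --rows '[[[-2, 0, 3], [0, 0, 0], 85], [[0, 0, 0], [0, 0, 0], 60], [[0, 0, 0], [0, 0, 0], 45], [[0, 0, 0], [0, 0, 0], 30], [[0, 0, 0], [0, 0, 0], 22], [[0, 0, 0], [0, 0, 0], 16], [[0, 0, 0], [0, 0, 0], 12], [[0, 0, 0], [0, 0, 0], 8], [[0, 0, 0], [0, 0, 0], 4], [[0, 0, 0], [0, 0, 0], 0], [[0, 0, 0], [0, 0, 0], 0], [[0, 0, 0], [0, 0, 0], 0]]'

```text
time_s: 32.78
tool_pos: [0.4978, -0.4645, 0.0727]
tcp_rot: [-3.142, -0.0, 1.349]
force: [0.7, 0.1, 0.2]
opening: 0.102
grip_force: 58.3
```

```bash
python3 -c "
from h import *
go(497,55,106,84)"
```

```text
t 32.8 at [ 497.8 -464.5   72.7] yaw 77.3 shift before turn [ 506.6 -115.1  -33.2] after turn [516.6 -55.1 -33.3] turn [-0.    -0.    -0.117] F [0.7 0.1 0.2] open 8.7 grip 58.3
```

Emit:
drive_tool --rows '[[[0, 0, -10], [0, 0, 0], 0], [[0, 0, -20], [0, 0, 0], 0], [[0, 0, -25], [0, 0, 0], 0], [[0, 0, -30], [0, 0, 0], 0], [[0, 0, -30], [0, 0, 0], 0], [[0, 0, -30], [0, 0, 0], 0], [[0, 0, -25], [0, 0, 0], 0], [[0, 0, -10], [0, 0, 0], 0], [[0, 0, 0], [0, 0, -0.06], 0], [[0, 0, 0], [0, 0, -0.057], 0], [[0, 0, 0], [0, 0, 0], 0]]'

```text
time_s: 33.7
tool_pos: [0.4975, -0.4642, 0.2524]
tcp_rot: [-3.141, -0.001, 1.467]
force: [-0.1, -0.4, -1.0]
opening: 0.1
grip_force: 58.5
```

```bash
python3 -c "
from h import *
go(497,55,106,84)"
```

```text
t 33.7 at [ 497.5 -464.2  252.4] yaw 84.0 shift before turn [516.3 -54.3 146.8] after turn [516.3 -54.8 146.4] turn [-0.001 -0.001  0.001] F [-0.1 -0.4 -1. ] open 8.6 grip 58.5
```

Emit:
drive_tool --rows '[[[10, -3, 0], [0, 0, 0], 0], [[20, -3, 0], [0, 0, 0], 0], [[30, -3, 0], [0, 0, 0], 0], [[30, -3, 0], [0, 0, 0], 0], [[30, -3, 0], [0, 0, 0], 0], [[30, -3, 0], [0, 0, 0], 0], [[30, -3, 0], [0, 0, 0], 0], [[30, -3, 0], [0, 0, 0], 0], [[30, -3, 0], [0, 0, 0], 0], [[30, -3, 0], [0, 0, 0], 0], [[30, -3, 0], [0, 0, 0], 0], [[30, -3, 0], [0, 0, 0], 0]]'

```text
time_s: 34.7
tool_pos: [0.4954, -0.1303, 0.2523]
tcp_rot: [-3.14, -0.001, 1.464]
force: [0.7, 0.3, -0.5]
opening: 0.1
grip_force: 58.5
```

Emit:
drive_tool --rows '[[[30, -3, 0], [0, 0, 0], 0], [[30, -3, 0], [0, 0, 0], 0], [[30, -3, 0], [0, 0, 0], 0], [[30, -3, 0], [0, 0, 0], 0], [[30, -3, 0], [0, 0, 0], 0], [[20, -3, 0], [0, 0, 0], 0], [[10, 0, 0], [0, 0, 0], 0], [[6, 0, 0], [0, 0, 0], 0], [[0, 0, 20], [0, 0, 0], 0], [[0, 0, 20], [0, 0, 0], 0], [[0, 0, 0], [0, 0, 0], 0], [[0, 0, 0], [0, 0, 0], 0]]'

```text
time_s: 35.7
tool_pos: [0.4973, 0.0535, 0.212]
tcp_rot: [-3.139, 0.001, 1.465]
force: [-0.8, 0.3, -0.6]
opening: 0.102
grip_force: 58.6
```

```bash
python3 -c "
from h import *
go(497,55,106,84)"
```

```text
t 35.7 at [497.3  53.5 212. ] yaw 83.9 shift before turn [  1.6  -0.2 106. ] after turn [  1.5  -0.5 106. ] turn [-0.003  0.001 -0.002] F [-0.8  0.3 -0.6] open 8.7 grip 58.6
```

Emit:
drive_tool --rows '[[[1, 0, 15], [0, 0, 0], 0], [[0, 0, 25], [0, 0, 0], 0], [[0, 0, 25], [0, 0, 0], 0], [[0, 0, 15], [0, 0, 0], 0], [[0, 0, 12], [0, 0, 0], 0], [[0, 0, 8], [0, 0, 0], 0], [[0, 0, 4], [0, 0, 0], 0], [[0, 0, 0], [0, 0, 0], 0], [[0, 0, 0], [0, 0, 0], 0], [[0, 0, 0], [0, 0, 0], 0]]'

```text
time_s: 36.53
tool_pos: [0.4992, 0.0551, 0.1098]
tcp_rot: [3.139, -0.0, 1.466]
force: [1.3, -0.2, -2.0]
opening: 0.105
grip_force: 58.6
```

Emit:
drive_tool --rows '[[[0, 0, 1], [0, 0, 0], 0], [[0, 0, 1], [0, 0, 0], 0], [[0, 0, 1], [0, 0, 0], 0], [[0, 0, 0], [0, 0, 0], 0], [[0, 0, 0], [0, 0, 0], 0]]'

```text
time_s: 36.95
tool_pos: [0.4982, 0.0553, 0.1058]
tcp_rot: [-3.142, -0.0, 1.466]
force: [-0.2, 0.4, -1.5]
opening: 0.1
grip_force: 58.6
```

Emit:
drive_tool --rows '[[[0, 0, 1], [0, 0, 0], 0], [[0, 0, 1], [0, 0, 0], 0], [[0, 0, 1], [0, 0, 0], 0], [[0, 0, 0.5], [0, 0, 0], 0], [[0, 0, 0], [0, 0, 0], 0], [[0, 0, 0], [0, 0, 0], 0]]'

```text
time_s: 37.45
tool_pos: [0.4983, 0.0553, 0.1027]
tcp_rot: [3.141, -0.0, 1.466]
force: [-0.9, 0.1, 3.5]
opening: 0.099
grip_force: 59.2
```

```bash
python3 -c "
from h import *
go(497,55,102.5,84)"
```

```text
t 37.5 at [498.3  55.3 102.7] yaw 84.0 shift before turn [-0.4 -1.3  0.2] after turn [-0.4 -1.3  0.2] turn [ 0. -0. -0.] F [-0.9  0.1  3.5] open 8.5 grip 59.2
```

Emit:
drive_tool --rows '[[[0, 0, 0], [0, 0, 0], 14], [[0, 0, 0], [0, 0, 0], 20], [[0, 0, 0], [0, 0, 0], 30], [[0, 0, 0], [0, 0, 0], 40], [[0, 0, 0], [0, 0, 0], 40], [[0, 0, -10], [0, 0, 0], 40], [[0, 0, -20], [0, 0, 0], 40], [[0, 0, -30], [0, 0, 0], 40], [[0, 0, -30], [0, 0, 0], 40], [[-20, -20, -20], [0, 0, 0], 40], [[-30, -10, 0], [0, 0, 0], 40], [[-30, -10, 0], [0, 0, 0], 40]]'

```text
time_s: 38.45
tool_pos: [0.4504, -0.0206, 0.2148]
tcp_rot: [3.137, 0.0, 1.468]
force: [0.4, -0.7, -0.2]
opening: 0.469
grip_force: 0.0
```

Emit:
drive_tool --rows '[[[-30, -5, 0], [0, 0, 0], 40], [[-30, -5, 0], [0, 0, 0], 40], [[-30, -5, 0], [0, 0, 0], 40], [[-30, -5, 0], [0, 0, 0], 40], [[-30, -5, 0], [0, 0, 0], 40], [[-30, 0, 0], [0, 0, 0], 40], [[-30, 0, 0], [0, 0, 0], 40], [[-30, 0, 0], [0, 0, 0], 40], [[0, 0, 0], [0, 0, 0], 40], [[0, 0, 0], [0, 0, 0], 40]]'

```text
time_s: 39.28
tool_pos: [0.4, -0.2575, 0.2127]
tcp_rot: [3.141, -0.0, 1.463]
force: [-0.4, 0.5, 0.5]
opening: 0.467
grip_force: 0.0
```

```bash
python3 -c "
from h import *
t=r.read_camera('top'); cv2.imwrite('raw_topF.png',t[:,:,::-1]); s=r.read_camera('side'); cv2.imwrite('raw_sideF.png',s[:,:,::-1])
a=cv2.resize(s[90:240,140:290,::-1],(400,400),interpolation=cv2.INTER_CUBIC); b=cv2.resize(t[125:225,140:240,::-1],(400,400),interpolation=cv2.INTER_CUBIC)
cv2.imwrite('pics/f12.png',np.hstack([a,b])); go(497,55,102,84)"
```

```text
t 39.4 at [ 399.9 -255.5  212.5] yaw 84.0 shift before turn [318.9  64.  110.8] after turn [318.9  64.1 110.5] turn [-0.    -0.001 -0.001] F [ 0.7  0.5 -0.3] open 39.8 grip 0.0
```

View pics/f12.png

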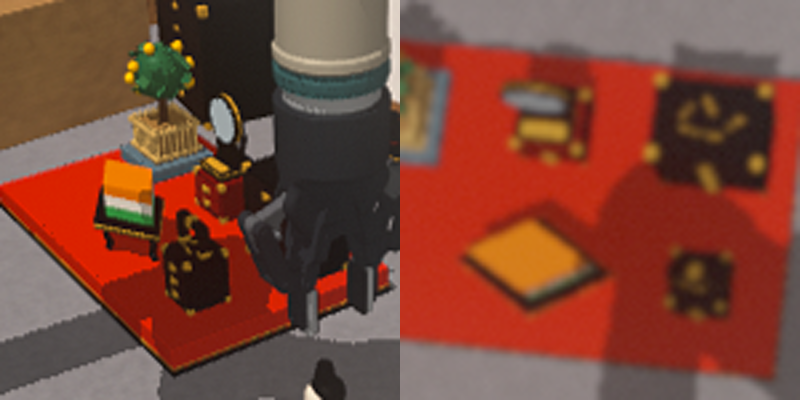

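```bash
python3 -c "
from h import *
f=lambda X,Y:((X-400+.5)/4-.5+140,(Y+.5)/4-.5+125)
for n,z,c in (('carry',.086,[(674,256),(729,258),(724,312),(671,305)]),('chest',.13,[(661,80),(765,90),(756,163),(651,152)]),('sewfront',.074,[(514,142),(577,152)]),('strip',.084,[(543,130)])):
    P=np.array([onz('top',f(*p),z)[:2]*1000 for p in c]); print(n,P.mean(0).round(1),P.round().tolist())
r0=cv2.imread('raw_sideF.png');r1=cv2.imread('raw_side0.png')
print(r.sense()['time_s'])
print(r.finish_job())"
```

```text
carry [495.7  53.2] [[517.0, 74.0], [516.0, 30.0], [472.0, 33.0], [478.0, 75.0]]
chest [615.8  44.4] [[649.0, 82.0], [641.0, 1.0], [583.0, 7.0], [591.0, 88.0]]
sewfront [608.2 180.7] [[612.0, 206.0], [604.0, 155.0]]
strip [619.8 181.2] [[620.0, 181.0]]
39.3833
the job is handed in; nothing more can be done
None
```

All four pieces are placed on the tier and the job is handed in at 39.4 s. The last pictures show each within about 5 mm of its target, square and upright, and the chest unmoved. I did not re-measure the tree, stand, lantern or doll.

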